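# Unlatch the bench gauge's swing arm from its ball and hold it raised

## Task

The flange in the bench gauge is about to be changed, so open the gauge and keep it open: pull the black spring knob at the arm's nose straight out sideways to free the arm from its ball, then swing the arm up on its hinge about half way to upright (some 45 degrees) and finish there, still holding it up and steady, as it drops shut if let go. Do not jerk the arm or let it fall, leave the flange in its seat, and do not disturb the other things on the bench.

Things in the scene. Friction and masses are not known exactly. Their poses are not given: they have to be found in the camera images.
- gauge: Bench gauge, fixed to the bench: dark steel base plate 120 (x) x 320 (y) x 16 mm. Origin: centre of the plate's underside; x, y, z are the plate's axes (z up). Hinge clevis (118 mm high) at y = +115 mm, post with a 30 mm ball at y = -105 mm. An aluminium swing arm (bar 30 x 18 mm, top 111 mm above the bench) lies along y from the hinge to a bell-shaped nose over the ball.
- hinge (a point): Centre of the arm's hinge pin, 102 mm above the bench; the hinge axis is the gauge's x axis. 220 mm along y from the ball. Between them, 85 mm from the hinge, a dial indicator (44 mm dial) stands on the arm, top about 175 mm above the bench.
- ball (a point): Centre of the ball, 95 mm above the bench. The arm's bell-shaped nose (50 mm across, 42 mm high, top 114 mm above the bench) sits over it. Out of the nose's side, to the gauge's -x, comes a spring plunger with a black knob; its pin goes under the ball and locks the arm down.
- knob (a point): Centre of the knob's grip: cylinder 25 mm diameter x 23 mm long, level along the gauge's x; a 33 mm head beyond it on the outer (-x) end; the nose's 21 mm hexagon starts 13 mm inward. At first 56 mm to -x of the ball's centre and 12.5 mm below it (82.5 mm above the bench). Moves with plunger and arm. The knob turns freely on its axis, so a gripper can keep its direction while the arm swings.
- plunger (a joint): How far the knob is pulled out, along the gauge's -x axis: 0 in (pin under the ball), 0.010 m fully out (stop). A spring returns it: about 5 N at 0, 9 N fully out. The pin is clear of the ball from about 0.006 m.
- gauge_arm (a joint): Angle of the swing arm in rad: 0 down on the ball, growing as the nose swings up about the hinge, stop at 1.4. The arm weighs 0.5 to 0.8 kg (about 3 to 5 N felt at the knob) and falls back when released.
- seat (a point): Where the flange's underside centre belongs: on top of the base plate, between three small locating pins (9 mm high).
- flange: Loose steel flange in the gauge's seat, under the dial indicator: foot 60 mm diameter x 10 mm, hub 35 mm diameter, 34 mm high in all. Origin: centre of its underside. To stay where it is.
- next_flange: Bystander: an identical loose flange standing on the bench beside the gauge (its +x side).
- setting_ring: Bystander: loose steel setting ring, 64 mm outside, 32 mm hole, 22 mm high, on the bench beside the gauge (its +x side).
- bolt_bin: Bystander: loose open yellow plastic bin, 150 x 100 x 50 mm high, with some bolts in it, on the bench past the nose end of the gauge. Origin: centre of its underside.
- screwdriver: Bystander: loose screwdriver lying on the bench on the gauge's -x side, roughly along its y axis.

How it is judged:
By the outcome, as a careful person would: the job done as asked, in the order asked, and still so for the second after the job is handed in, while the arm keeps its last pose, push and grip.
It also fails if it takes over 34 s, if anything falls off the work surface, if the arm or the gripper's body presses on something with over 40 N, if the wrist force passes 120 N, or if a joint passes its speed limit or range.

## Robot

A 6-joint arm with a two-finger parallel gripper is mounted at the origin on the work surface. World frame = base frame: x ahead of the robot, y to its left, z up, the work surface at z = 0. Lengths are in m, angles in degrees, forces in N, time in s.
With the tool pointing down it reaches from about 0.35 to 0.875 m from the base axis. Payload 4.2 kg.
Tool frame: the origin (TCP) lies at the very end of the fingers, on their centre line; the grasp point (between the pads) lies 19 mm behind it; z points along the fingers, x is the direction in which the jaws open and shut, and the axes are right-handed (so a half turn about z gives the same grasp; the last joint's range is limited). The gripper opens to 87 mm and grips with 3 to 60 N. Pads are 19 mm wide; open, the fingers measure 117 mm over their backs; the gripper's body (75 mm by 190 mm) begins 51 mm behind the grasp point.
Start: joints at [-61.043, 22.042, 0.453, 0, -68.411, -14.817], TCP at [0.153, -0.606, 0.223] pointing down, gripper open.
Joint ranges: [-179.83, 179.83], [-69.29, 118.12], [-61.27, 80.66], [-181.25, 117.63], [-171.15, -9.14], [-177.46, 177.46]. Speed limits (degrees/s): [159.86, 159.86, 180, 180, 180, 180].

## Interface

Orientations are given as a 3x3 rotation matrix whose columns are the frame's x, y, z axes.
In Python, from station import r gives the robot as it stands.
- The arm moves only by the tool move_arm, never from a script. Its argument "series" is a list that holds one entry, the list of rows, each a list of 7 numbers: the shift along the tool's x, y, z in cm, then the turn, a rotation vector about the tool's x, y, z in degrees, then the opening, from -1 (shut) to 1 (fully open). In form: [[[dx, dy, dz, wx, wy, wz, fingers], ...]]. A call has 1 to 12 rows; each row shifts and turns the commanded pose from where the row before left it, along the tool's axes as they then stand; what a row does not reach is not made up. A row lasts 1/8 s, in which the tool goes at most 62.5 mm and 10.7 degrees, less where a joint would pass 70% of its speed; a pose out of reach is approached as far as the arm can. A call is refused whole if a number of a shift passes 6.25 or a number of a turn 10.7, either way. A call with a gripper value outside its range is refused whole. The fingers move at their own pace and stop on an object; the grip force is fixed at half the most. Time passes only in rows, so rows that do not move let the fingers close. It gives the time, the measured TCP pose, the force and the opening at its end, in the units of the state.
- r.sense(): the state, without advancing time (a new reading comes with each control period).
- r.capture(name): name is "scene" or "top" or "wrist"; returns a dict with "color" (400x640x3 uint8, blue, green, red), "fx", "fy", "cx", "cy" (pixels), "rvec" (rotation vector, rad) and "tvec" (3), from world to camera coordinates, as OpenCV has them; the wrist camera has in their place "tool_from_camera" (4x4, takes a point from camera to tool coordinates, whose origin is the TCP and whose axes are the tool frame's). Camera axes: x right, y down, z forward; pixel columns grow to the right and rows downward; lengths in m; the calibration is good to about 2 mm. The wrist camera is an equidistant fisheye: a pixel r from the principal point sees the ray r / f radians off the axis. A picture is of the moment at which its call begins: read the wrist's pose just before it. There is no depth.
- r.finish_job(): hands the job in, once; it reports no verdict.
The state is a dict: "time_s": time; "joints": joint angles; "joint_velocities": joint speeds; "effort": joint torques, N m; "tcp_pos": TCP position; "ee_rot": TCP orientation; "wrist_force": force on the tool from outside, world axes, zero at the start; "moment": the same for the moment, N m; "gripper_width": opening from 0.0 (shut) to 1.0 (fully open).
Only numpy, scipy, OpenCV 4.12 (cv2) and the standard library are available. Lean on these libraries where they do the work, as an engineer would, in place of code of your own. Each camera call takes 0.05 s, during which the arm holds its last target.

## Working session

There is one attempt and no reset: what is moved stays moved. The work goes in short steps, Python scripts to look and compute and a tool call to move; the robot and the scene stay as the last step left them, time stands still between calls to the robot, and variables do not carry over. Pictures are saved under pics/ and viewed, and the job is handed in when it is done.

Besides the shell and the picture viewer there is one more tool, called after ">>>" as name([rows], argument=value, ...), one row to a line, values as JSON. move_arm: Moves the arm, as the interface text tells. Its arguments: {"type":"object","properties":{"series":{"type":"array","items":{"type":"array","items":{"type":"array","items":{"type":"number"}}}}},"required":["series"]}

```bash
mkdir -p pics; ls; python3 - <<'E'
from station import r
import cv2
s=r.sense(); print(s)
for n in("scene","top","wrist"):
    c=r.capture(n); cv2.imwrite(f"pics/{n}0.png",c["color"]); print(n,{k:v for k,v in c.items() if k!="color"})
E
```

```text
pics
{'time_s': 0.0, 'joints': array([-6.10429040e+01,  2.20914268e+01,  3.78844974e-01, -2.90928214e-02,
       -6.84111787e+01, -1.48161911e+01]), 'joint_velocities': array([ 0.00130084,  0.01855778,  0.12136531,  0.17912607,  0.01368661,
       -0.00567045]), 'effort': array([-5.52002075e-04, -3.90672112e+01,  1.87398559e+01,  4.21966508e+00,
        1.09457213e-02, -1.93088026e-04]), 'tcp_pos': array([ 0.15255592, -0.60546584,  0.22144594]), 'ee_rot': array([[-2.44125001e-01,  9.69743566e-01, -6.32647148e-04],
       [ 9.69741257e-01,  2.44125802e-01,  2.11853849e-03],
       [ 2.20888457e-03, -9.63158277e-05, -9.99997556e-01]]), 'wrist_force': array([-0.47889655,  0.222012  ,  0.27190163]), 'moment': array([-0.00060797, -0.0020011 , -0.0247865 ]), 'gripper_width': 1.0017792896112914}
scene {'fx': 409.97918793973275, 'fy': 409.97918793973275, 'cx': 322.94031188233777, 'cy': 199.47837832378497, 'rvec': array([ 1.43242159,  2.36370568, -0.68383643]), 'tvec': array([ 0.27435266, -0.40127691,  1.13849067])}
top {'fx': 390.6136864613865, 'fy': 390.6136864613865, 'cx': 317.73616570249203, 'cy': 194.80269203156723, 'rvec': array([ 2.18580896, -2.19286835,  0.1245074 ]), 'tvec': array([-0.00772138,  0.59654661,  0.85166414])}
wrist {'fx': 309.70691628693146, 'fy': 309.70691628693146, 'cx': 321.6630238500317, 'cy': 196.84481867355663, 'tool_from_camera': array([[ 9.99998901e-01, -1.18562964e-03, -8.90318475e-04,
        -8.07507003e-04],
       [ 1.39278779e-03,  9.57073570e-01,  2.89841752e-01,
        -8.03954096e-02],
       [ 5.08455310e-04, -2.89842674e-01,  9.57074170e-01,
        -1.62018549e-01],
       [ 0.00000000e+00,  0.00000000e+00,  0.00000000e+00,
         1.00000000e+00]])}
```

View pics/scene0.png

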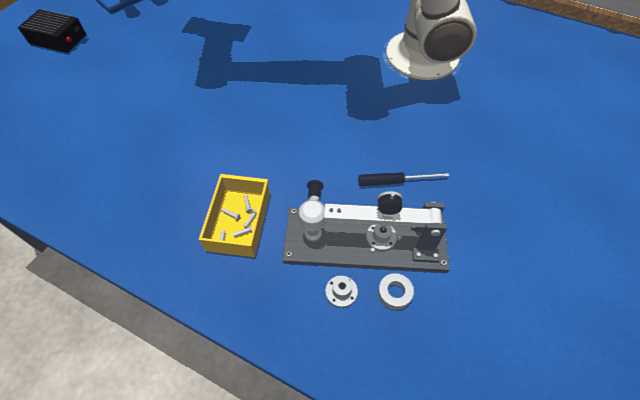

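View pics/top0.png

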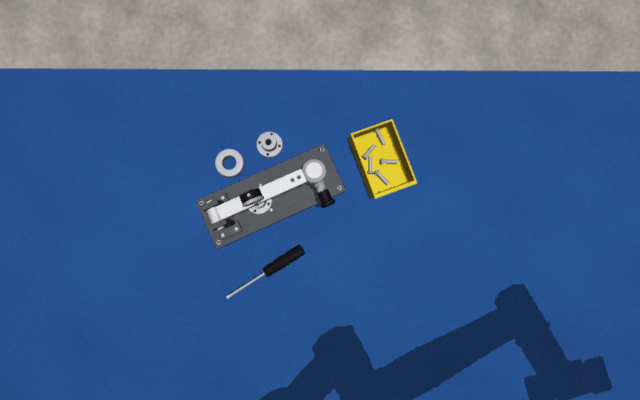

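View pics/wrist0.png

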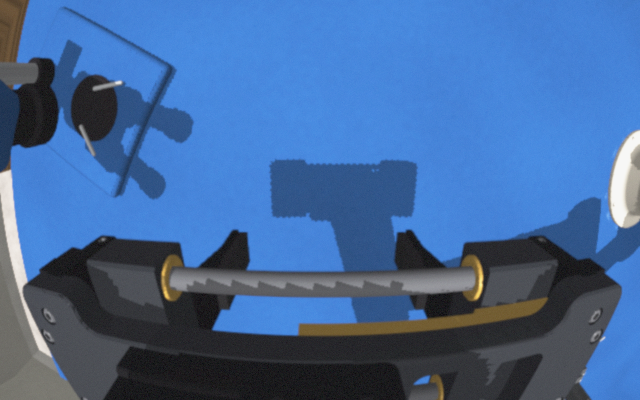

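The scene camera shows the gauge ahead of the robot: nose at (312,212), knob at (316,188) and bin at (235,215). In the top view the plate corners are near (198,203), (322,146), (345,190) and (219,247), the nose is at (314,171) and the knob at (325,198). Next I'll refine these.

```bash
cat > h.py <<'E'
import numpy as np,cv2
from station import r
def ray(c,px):
    R=cv2.Rodrigues(np.array(c["rvec"]))[0]; t=np.array(c["tvec"]).ravel()
    d=R.T@np.array([(px[0]-c["cx"])/c["fx"],(px[1]-c["cy"])/c["fy"],1]); return -R.T@t,d
def onz(c,px,z):
    o,d=ray(c,px); return o+d*(z-o[2])/d[2]
def tri(c1,p1,c2,p2):
    o1,d1=ray(c1,p1);o2,d2=ray(c2,p2)
    A=np.stack([d1,-d2],1); k=np.linalg.lstsq(A,o2-o1,rcond=None)[0]
    a,b=o1+d1*k[0],o2+d2*k[1]; return (a+b)/2,np.linalg.norm(a-b)
def proj(c,P):
    return cv2.projectPoints(np.atleast_2d(P).astype(float),np.array(c["rvec"]),np.array(c["tvec"]),np.array([[c["fx"],0,c["cx"]],[0,c["fy"],c["cy"]],[0,0,1]]),None)[0][:,0]
E
python3 - <<'E'
from h import *
t=r.capture("top");s=r.capture("scene")
cv2.imwrite("pics/topz.png",cv2.resize(t["color"][130:260,185:355],None,fx=4.5,fy=4.5,interpolation=cv2.INTER_CUBIC))
cv2.imwrite("pics/scz.png",cv2.resize(s["color"][165:280,275:455],None,fx=4.4,fy=4.4,interpolation=cv2.INTER_CUBIC))
for p in [(198,203),(322,146),(345,190),(219,247)]: print(onz(t,p,.016).round(4))
E
```

```text
[0.5794 0.2598 0.016 ]
[ 0.71   -0.0202  0.016 ]
[ 0.6083 -0.0721  0.016 ]
[0.4809 0.2111 0.016 ]
```

View pics/topz.png

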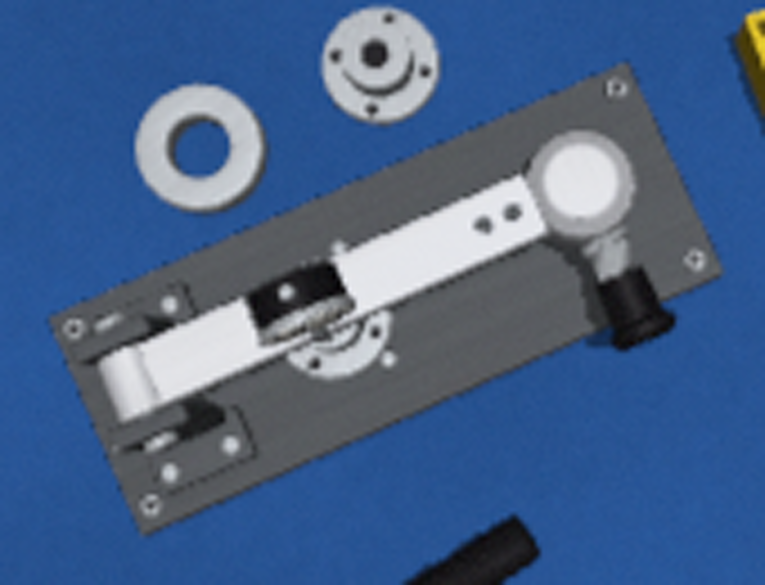

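View pics/scz.png

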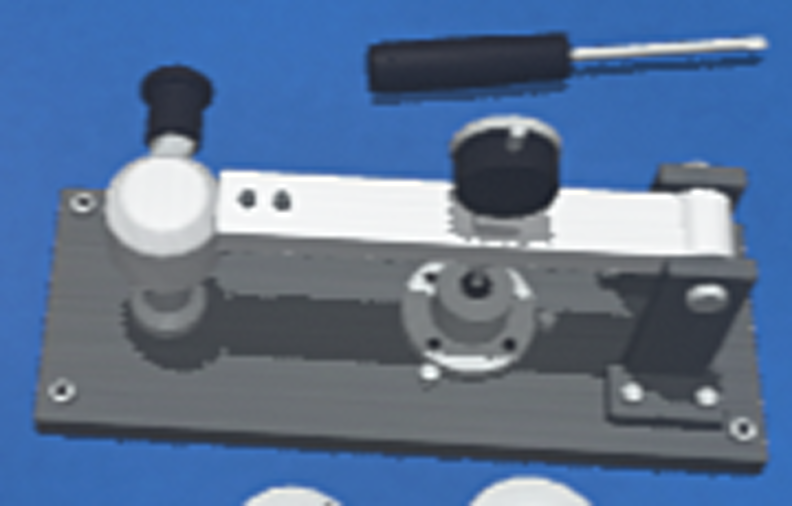

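The zoomed top view puts the plate corners at (50,318), (630,62), (722,270) and (146,535), the nose top at (580,183) and the knob at (630,305), all in zoom pixels. I'll fit the frame to these and cross-check it in the scene view.

```bash
python3 - <<'E'
from h import *
t=r.capture("top");s=r.capture("scene")
zt=lambda u:((u[0]+.5)/4.5-.5+185,(u[1]+.5)/4.5-.5+130)
zs=lambda u:((u[0]+.5)/4.4-.5+275,(u[1]+.5)/4.4-.5+165)
def fit(C,L):
    C=np.array(C);cc=C.mean(0);lc=L.mean(0)
    H=(L-lc).T@(C-cc);U,S,V=np.linalg.svd(H);R=V.T@np.diag([1,np.linalg.det(V.T@U.T)])@U.T
    return R,cc-R@lc,np.linalg.norm((C-cc)-(L-lc)@R.T,axis=1)
# top: hinge end left (+y), +x side is up (world +x)
L=np.array([[.06,.16],[.06,-.16],[-.06,-.16],[-.06,.16]])
C=[onz(t,zt(u),.016)[:2] for u in[(50,318),(630,62),(722,270),(146,535)]]
R,o,e=fit(C,L);print("top",o,np.degrees(np.arctan2(R[1,0],R[0,0])),e)
# scene: bottom edge front = +x side
C2=[onz(s,zs(u),.016)[:2] for u in[(767,462),(37,422),(64,190)]]
R2,o2,e2=fit(C2,L[[0,1,2]]);print("scene",o2,np.degrees(np.arctan2(R2[1,0],R2[0,0])),e2)
w=lambda x,y,z,R=R,o=o:np.r_[R@[x,y]+o,z]
print("nose",tri(t,zt((580,183)),s,zs((165,192))),w(0,-.105,.114))
print("knobhead",tri(t,zt((645,325)),s,zs((178,85))),w(-.07,-.105,.0825))
for a,z in((t,4.5),(s,4.4)):
  print(proj(a,[w(-.056,-.105,.0825),w(0,-.105,.114),w(0,.115,.102)]))
print("knob",w(-.056,-.105,.0825),"hinge",w(0,.115,.102),"ax x",R[:,0])
tc=t["color"].astype(int)
for n,p in dict(sd1=(303,249),sd2=(228,297),bin1=(350,137),bin2=(371,198)).items(): print(n,onz(t,p,.02 if n[0]=='s' else .05))
E
```

```text
top [0.5971178  0.09544831] 24.31390574625899 [0.001013   0.00167021 0.00290736 0.00160293]
scene [0.59750917 0.0977339 ] 24.239356890832784 [0.00204266 0.00118635 0.0012051 ]
nose (array([0.63897297, 0.00093594, 0.11384507]), np.float64(0.0003374345944015368)) [ 6.40350030e-01 -2.38542746e-04  1.14000000e-01]
knobhead (array([ 0.57583037, -0.02826991,  0.09027369]), np.float64(0.001826897295532362)) [ 0.57655879 -0.02906003  0.0825    ]
[[324.94582236 195.86645594]
 [314.1529071  169.56184756]
 [215.41617249 214.71225272]]
[[313.63291577 192.23036438]
 [311.26640285 208.53672197]
 [432.83007273 218.02978513]]
knob [ 0.58931704 -0.02329573  0.0825    ] hinge [0.54976821 0.2002482  0.102     ] ax x [0.91130337 0.41173555]
sd1 [0.47560336 0.02364979 0.02      ]
sd2 [0.37184338 0.18860483 0.02      ]
bin1 [ 0.72306272 -0.08120295  0.05      ]
bin2 [ 0.58715556 -0.12578209  0.05      ]
```

The knob centre is about (0.5895, -0.0225, 0.0825) and the gauge yaw 24.3°. Both views agree to 2 mm, and the nose triangulates to a height of 0.1138 against the stated 0.114. I'll take a top-down grasp with the jaws along gauge y, starting with the transit to a hover above the knob.

>>> move_arm([
  [[0,0,0,0,0,-10.15,1],[1.5,2.5,0,0,0,0,1],[2.5,4.55,0,0,0,0,1],[2.5,4.55,0,0,0,0,1],[2.5,4.55,0,0,0,0,1],[2.5,4.55,0,0,0,0,1],[2.5,4.55,0,0,0,0,1],[2.5,4.55,0,0,0,0,1],[2.5,4.55,0,0,0,0,1],[2.5,4.55,0,0,0,0,1],[2.5,4.55,0,0,0,0,1],[2.5,4.55,0,0,0,0,1]],
])

```text
time_s: 1.85
tcp_pos: [0.4821, -0.1655, 0.2229]
ee_rot: [[-0.412, 0.911, 0.001], [0.911, 0.412, -0.0], [-0.0, 0.001, -1.0]]
wrist_force: [-0.3, -0.6, 1.0]
gripper_width: 0.998
```

>>> move_arm([
  [[2.5,4.55,0.5,0,0,0,1],[2.5,4.55,0.5,0,0,0,1],[2.5,4.55,0.5,0,0,0,1],[1.2,2,0.5,0,0,0,1],[0,0,0,0,0,0,1],[0,0,0,0,0,0,1]],
])

```text
time_s: 2.6
tcp_pos: [0.5874, -0.0241, 0.2026]
ee_rot: [[-0.411, 0.912, -0.001], [0.912, 0.411, -0.0], [0.0, -0.001, -1.0]]
wrist_force: [-0.4, 0.4, 0.4]
gripper_width: 1.001
```

```bash
python3 - <<'E'
from h import *
s=r.sense();print(s["time_s"],s["tcp_pos"],s["ee_rot"].round(4),s["wrist_force"])
w=r.capture("wrist");cv2.imwrite("pics/w1.png",w["color"])
P=np.array([.5895,-.0225,.0825]);R=s["ee_rot"]
a=np.radians(24.28);X=np.array([np.cos(a),np.sin(a),0])
for k in(-.0245,-.0115,0,.0115):
    p=R.T@(P+k*X-s["tcp_pos"]);T=np.linalg.inv(w["tool_from_camera"]);c=(T@np.r_[p,1])[:3]
    th=np.arctan2(np.hypot(*c[:2]),c[2]);d=c[:2]/np.hypot(*c[:2])*th*w["fx"]
    print(k,p.round(4),d+[w["cx"],w["cy"]])
E
```

```text
2.6 [ 0.58742215 -0.02413601  0.20262849] [[-4.107e-01  9.118e-01 -5.000e-04]
 [ 9.118e-01  4.107e-01 -2.000e-04]
 [ 0.000e+00 -6.000e-04 -1.000e+00]] [-0.39332605  0.37053238  0.44406297]
-0.0245 [ 0.0006 -0.0219  0.1201] [323.31072317 169.28371804]
-0.0115 [ 0.0006 -0.0089  0.1201] [323.31911139 182.83043799]
0 [0.0006 0.0026 0.1201] [323.32466406 194.5705895 ]
0.0115 [0.0006 0.0141 0.1201] [323.32855453 206.05475619]
```

View pics/w1.png

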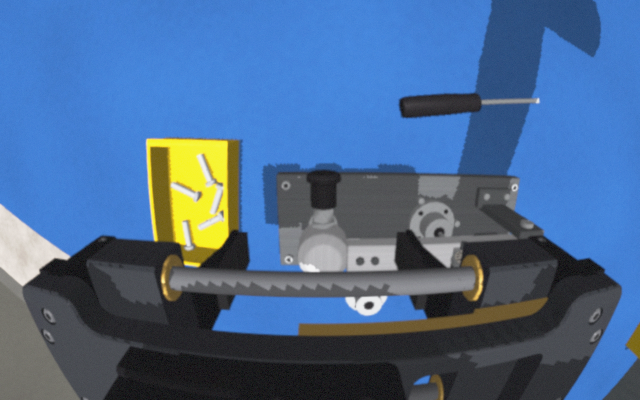

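The wrist view shows the knob under the jaws at column 323, with the head at rows 172–183 and the grip at 183–209. I'll measure the edges.

```bash
python3 - <<'E'
import cv2
a=cv2.imread("pics/w1.png");cv2.imwrite("pics/w1z.png",cv2.resize(a[160:250,280:370],None,fx=6,fy=6,interpolation=cv2.INTER_NEAREST))
g=cv2.cvtColor(a,6)
for r in range(168,222,2):print(r,[int(x) for x in g[r,302:346:2]])
E
```

```text
168 [98, 113, 101, 109, 95, 87, 84, 76, 75, 77, 76, 76, 72, 77, 76, 78, 78, 78, 78, 79, 102, 105]
170 [80, 83, 77, 79, 76, 63, 62, 45, 50, 48, 45, 39, 41, 49, 55, 61, 59, 70, 79, 78, 75, 82]
172 [62, 61, 63, 60, 44, 34, 29, 28, 22, 29, 32, 29, 33, 28, 25, 32, 33, 42, 55, 64, 65, 65]
174 [69, 72, 58, 33, 33, 37, 33, 31, 33, 28, 29, 35, 33, 29, 31, 32, 37, 35, 30, 57, 69, 69]
176 [87, 84, 64, 38, 38, 44, 42, 41, 38, 41, 41, 44, 39, 37, 45, 42, 35, 43, 33, 58, 81, 79]
178 [85, 86, 60, 35, 40, 45, 44, 40, 45, 43, 42, 45, 42, 42, 43, 42, 42, 39, 36, 50, 81, 85]
180 [86, 83, 66, 38, 36, 38, 35, 41, 37, 42, 45, 46, 47, 38, 41, 43, 37, 41, 37, 58, 81, 83]
182 [83, 83, 79, 59, 43, 36, 33, 33, 38, 41, 38, 44, 45, 38, 38, 38, 38, 35, 57, 75, 82, 83]
184 [84, 90, 84, 85, 60, 34, 27, 38, 36, 38, 36, 36, 34, 33, 33, 33, 31, 55, 83, 87, 86, 84]
186 [88, 87, 83, 85, 63, 34, 29, 31, 38, 34, 35, 37, 37, 35, 39, 28, 30, 58, 85, 84, 87, 81]
188 [86, 84, 85, 80, 60, 31, 33, 37, 37, 37, 39, 40, 31, 34, 37, 34, 33, 62, 86, 87, 84, 84]
190 [86, 83, 81, 83, 61, 31, 36, 28, 36, 39, 35, 40, 37, 42, 33, 36, 34,
[... 783 characters left out ...]
6, 86, 76, 66, 60, 54, 50, 50, 51, 52, 54, 65, 83, 76, 86, 83, 87, 85, 86]
210 [85, 83, 83, 86, 87, 87, 98, 108, 115, 115, 113, 114, 124, 128, 139, 137, 91, 85, 85, 85, 87, 84]
212 [85, 85, 82, 85, 85, 89, 108, 123, 135, 145, 150, 151, 150, 150, 150, 135, 88, 87, 85, 86, 88, 87]
214 [84, 85, 84, 82, 85, 93, 116, 132, 141, 151, 154, 151, 152, 152, 143, 127, 90, 86, 81, 88, 83, 82]
216 [82, 86, 86, 84, 93, 115, 131, 142, 149, 154, 153, 153, 150, 148, 137, 123, 108, 87, 84, 81, 86, 83]
218 [83, 81, 85, 88, 110, 130, 135, 147, 150, 152, 153, 156, 150, 138, 126, 115, 124, 96, 83, 84, 84, 86]
220 [84, 85, 84, 93, 131, 130, 136, 150, 152, 151, 152, 155, 150, 132, 118, 104, 128, 120, 86, 83, 85, 86]
```

View pics/w1z.png

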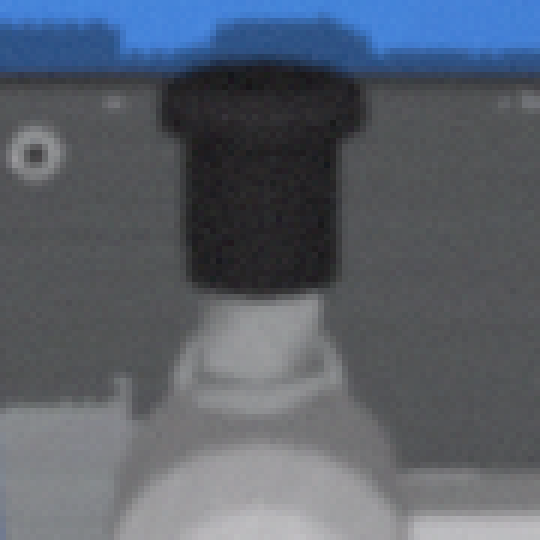

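The knob columns are 310–336.5, centre 323.3, which matches the prediction. The axial position is within about 2 mm, perhaps slightly outward. I'll descend, keeping the pads towards the hexagon side so they clear the head.

>>> move_arm([
  [[0.06,0.2,0.7,0,0,0,1],[0,0,1.4,0,0,0,1],[0,0,1.4,0,0,0,1],[0,0,1.4,0,0,0,1],[0,0,1.4,0,0,0,1],[0,0,1.4,0,0,0,1],[0,0,1.4,0,0,0,1],[0,0,1.4,0,0,0,1],[0,0,1.4,0,0,0,1],[0,0,1.3,0,0,0,1],[0,0,0.7,0,0,0,1],[0,0,0,0,0,0,1]],
])

```text
time_s: 4.15
tcp_pos: [0.5894, -0.0221, 0.063]
ee_rot: [[-0.411, 0.911, -0.001], [0.911, 0.411, -0.0], [0.0, -0.001, -1.0]]
wrist_force: [0.2, -0.3, 0.3]
gripper_width: 1.0
```

```bash
python3 - <<'E'
from h import *
s=r.sense();print(s["time_s"],s["tcp_pos"],s["wrist_force"])
for n in("wrist","scene"):
    w=r.capture(n);cv2.imwrite(f"pics/{n}2.png",w["color"])
    if n=="scene":cv2.imwrite("pics/scene2z.png",cv2.resize(w["color"][140:260,260:400],None,fx=4.5,fy=4.5,interpolation=cv2.INTER_CUBIC))
E
```

```text
4.15 [ 0.58941077 -0.02207287  0.0629732 ] [ 0.16810934 -0.26099759  0.28219568]
```

View pics/wrist2.png

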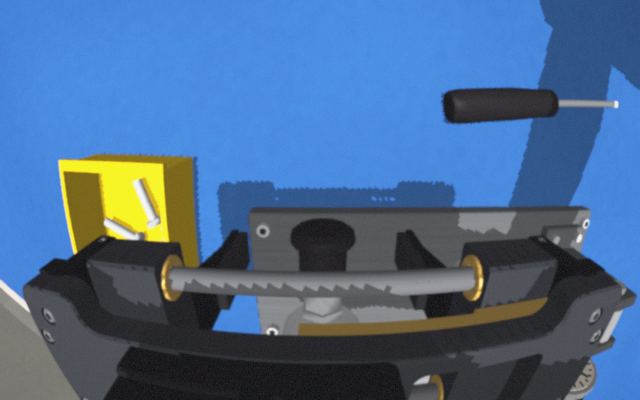

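View pics/scene2z.png

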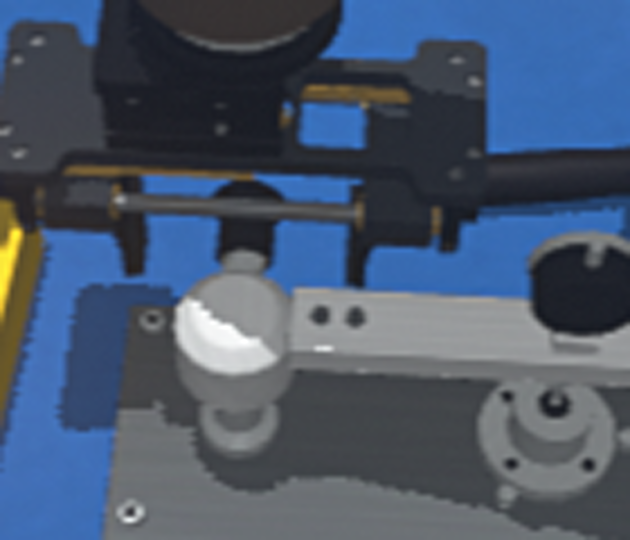

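```bash
python3 - <<'E'
import cv2
import numpy as np
a=cv2.imread("pics/wrist2.png")[205:320,270:380];b=np.clip(a.astype(float)*2.2,0,255).astype('u1')
cv2.imwrite("pics/w2z.png",cv2.resize(b,None,fx=5,fy=5,interpolation=cv2.INTER_NEAREST))
E
```

```text
(no output)
```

View pics/w2z.png

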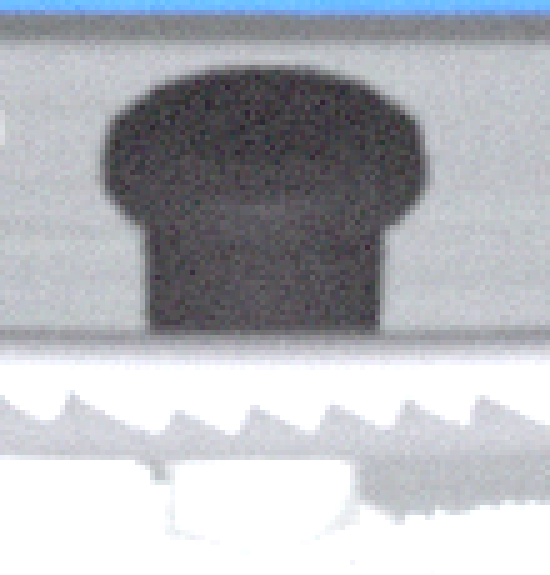

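The head's inner edge comes out about 13 mm outward of the tool centre and the knob is centred laterally. I'll shift 1 mm outward and close.

>>> move_arm([
  [[0,-0.1,0,0,0,0,1],[0,0,0,0,0,0,-1],[0,0,0,0,0,0,-1],[0,0,0,0,0,0,-1],[0,0,0,0,0,0,-1],[0,0,0,0,0,0,-1],[0,0,0,0,0,0,-1],[0,0,0,0,0,0,-1]],
])

```text
time_s: 5.25
tcp_pos: [0.5887, -0.0224, 0.0635]
ee_rot: [[-0.411, 0.911, -0.0], [0.911, 0.411, -0.0], [-0.0, -0.0, -1.0]]
wrist_force: [-0.4, 1.1, 0.1]
gripper_width: 0.286
```

The width is 24.9 mm, so the gripper holds the grip and not the head. Now I'll pull out about 9 mm.

>>> move_arm([
  [[0,-0.1,0,0,0,0,-1],[0,-0.15,0,0,0,0,-1],[0,-0.15,0,0,0,0,-1],[0,-0.15,0,0,0,0,-1],[0,-0.15,0,0,0,0,-1],[0,-0.1,0,0,0,0,-1],[0,-0.1,0,0,0,0,-1],[0,0,0,0,0,0,-1],[0,0,0,0,0,0,-1]],
])

```text
time_s: 6.38
tcp_pos: [0.5836, -0.0245, 0.064]
ee_rot: [[-0.412, 0.911, 0.007], [0.911, 0.412, 0.002], [-0.001, 0.007, -1.0]]
wrist_force: [6.0, 4.7, -4.2]
gripper_width: 0.272
```

```bash
python3 - <<'E'
from h import *
s=r.sense();f=s["wrist_force"];a=np.radians(24.28)
print(s["time_s"],s["tcp_pos"],f,"along gauge x",f@[np.cos(a),np.sin(a),0])
w=r.capture("wrist");cv2.imwrite("pics/w3.png",w["color"])
b=np.clip(w["color"][205:320,270:380].astype(float)*2.2,0,255).astype('u1')
cv2.imwrite("pics/w3z.png",cv2.resize(b,None,fx=5,fy=5,interpolation=cv2.INTER_NEAREST))
E
```

```text
6.375 [ 0.58362166 -0.02451124  0.06402926] [ 6.0251914   4.71401154 -4.19890665] along gauge x 7.430627943601698
```

View pics/w3z.png

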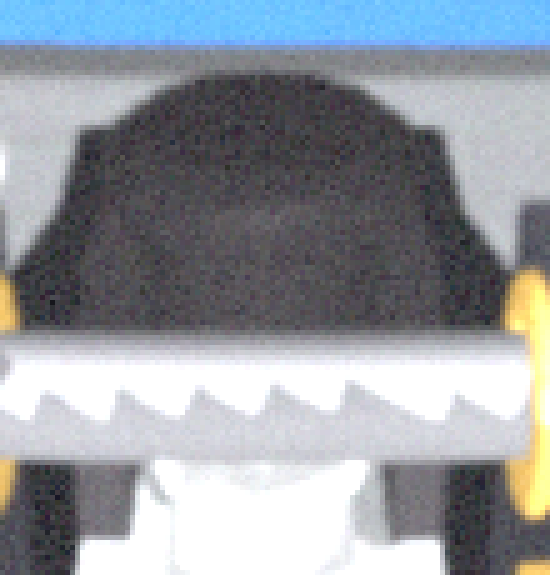

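The plunger is at about 5.5 mm and the force of 7.4 N fits the spring. The shortfall is arm compliance, so I'll pull a bit more.

>>> move_arm([
  [[0,-0.1,0,0,0,0,-1],[0,-0.1,0,0,0,0,-1],[0,-0.1,0,0,0,0,-1],[0,-0.05,0,0,0,0,-1],[0,0,0,0,0,0,-1],[0,0,0,0,0,0,-1]],
])

```text
time_s: 7.18
tcp_pos: [0.5813, -0.0256, 0.0643]
ee_rot: [[-0.412, 0.911, 0.009], [0.911, 0.412, 0.003], [-0.001, 0.009, -1.0]]
wrist_force: [7.2, 6.0, -3.8]
gripper_width: 0.268
```

```bash
python3 - <<'E'
from h import *
s=r.sense();print(s["time_s"],s["wrist_force"],s["moment"],s["gripper_width"])
w=r.capture("wrist")
b=np.clip(w["color"][205:320,270:380].astype(float)*2.2,0,255).astype('u1')
A=cv2.resize(b,None,fx=3.4,fy=3.4,interpolation=cv2.INTER_NEAREST)
c=r.capture("scene")["color"]
B=cv2.resize(np.clip(c[165:240,275:360].astype(float)*1.4,0,255).astype('u1'),(400,A.shape[0]),interpolation=cv2.INTER_CUBIC)
cv2.imwrite("pics/c4.png",np.hstack([A,B]))
E
```

```text
7.175 [ 7.18924496  5.96647966 -3.80405899] [ 1.70748223 -1.75906902 -0.02274011] 0.2678245158352516
```

View pics/c4.png

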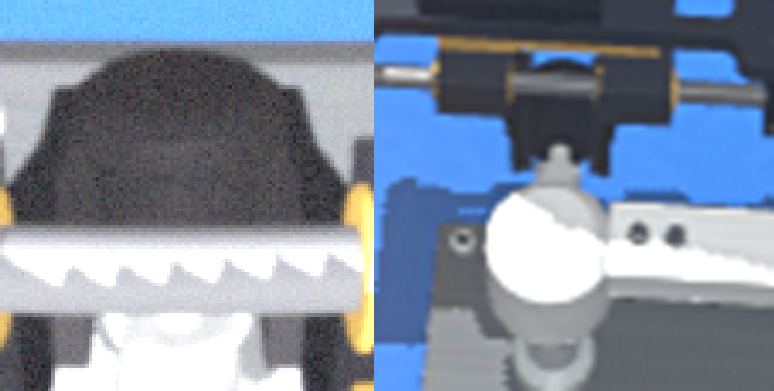

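The knob moved with the gripper (head still at row 219) and the bare plunger rod shows in the scene view, so the pull is about 8 mm. Now I'll compute the arc steps.

```bash
python3 - <<'E'
import numpy as np
from scipy.interpolate import PchipInterpolator
n=36;v=np.r_[.25,.5,.75,np.ones(n-6),.75,.5,.25];th=np.r_[0,np.cumsum(v)];th*=46/th[-1]
a=np.radians(th-5.07);y=-22.09*np.cos(a);z=22.09*np.sin(a)
Y=np.round(y,2);Z=np.round(z,2)
for i in range(n):print(i+1,th[i+1].round(1),np.round(Y[i+1]-Y[i],2),np.round(-(Z[i+1]-Z[i]),2))
E
```

```text
1 0.3 -0.02 -0.13
2 1.0 -0.02 -0.27
3 2.1 -0.02 -0.4
4 3.5 -0.02 -0.54
5 4.9 -0.01 -0.54
6 6.3 0.0 -0.53
7 7.7 0.02 -0.54
8 9.1 0.03 -0.54
9 10.5 0.05 -0.53
10 11.8 0.05 -0.54
11 13.2 0.07 -0.53
12 14.6 0.09 -0.53
13 16.0 0.09 -0.53
14 17.4 0.11 -0.53
15 18.8 0.12 -0.52
16 20.2 0.14 -0.52
17 21.6 0.14 -0.52
18 23.0 0.16 -0.51
19 24.4 0.17 -0.51
20 25.8 0.19 -0.5
21 27.2 0.19 -0.51
22 28.6 0.21 -0.49
23 30.0 0.22 -0.49
24 31.4 0.24 -0.49
25 32.8 0.24 -0.47
26 34.2 0.25 -0.48
27 35.5 0.27 -0.46
28 36.9 0.28 -0.46
29 38.3 0.29 -0.46
30 39.7 0.3 -0.44
31 41.1 0.31 -0.44
32 42.5 0.32 -0.43
33 43.9 0.33 -0.42
34 45.0 0.26 -0.32
35 45.7 0.17 -0.2
36 46.0 0.09 -0.1
```

>>> move_arm([
  [[-0.02,0,-0.13,0,0,0,-1],[-0.02,0,-0.27,0,0,0,-1],[-0.02,0,-0.3,0,0,0,-1],[-0.01,0,-0.3,0,0,0,-1],[-0.01,0,-0.3,0,0,0,-1],[0,0,-0.3,0,0,0,-1],[0,0,-0.15,0,0,0,-1],[0,0,-0.13,0,0,0,-1]],
])

```text
time_s: 8.28
tcp_pos: [0.5815, -0.0264, 0.0831]
ee_rot: [[-0.412, 0.911, 0.009], [0.911, 0.412, 0.003], [-0.001, 0.009, -1.0]]
wrist_force: [6.2, 5.9, -3.8]
gripper_width: 0.275
```

```bash
python3 - <<'E'
from h import *
s=r.sense();print(s["time_s"],s["tcp_pos"],s["wrist_force"],s["moment"],s["gripper_width"])
w=r.capture("wrist")
b=np.clip(w["color"][205:320,270:380].astype(float)*2.2,0,255).astype('u1')
A=cv2.resize(b,None,fx=3.4,fy=3.4,interpolation=cv2.INTER_NEAREST)
c=r.capture("scene")["color"]
B=cv2.resize(np.clip(c[165:240,275:360].astype(float)*1.4,0,255).astype('u1'),(400,A.shape[0]),interpolation=cv2.INTER_CUBIC)
cv2.imwrite("pics/c5.png",np.hstack([A,B]))
E
```

```text
8.275 [ 0.58154792 -0.02636925  0.08310049] [ 6.20332335  5.90433345 -3.80231473] [ 1.65699544 -1.86630924 -0.01835342] 0.27539598346151656
```

View pics/c5.png

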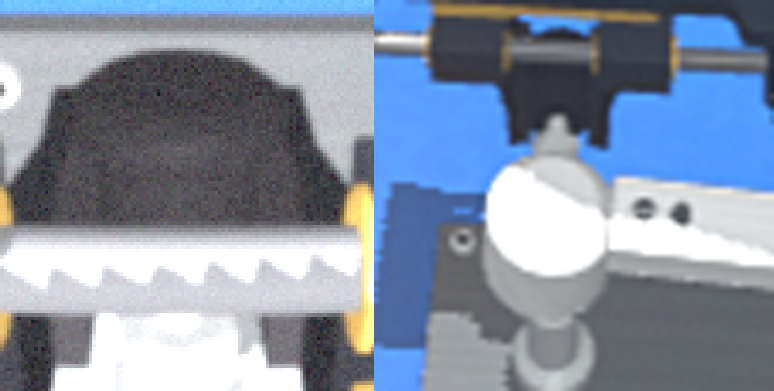

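The nose has lifted about 5° off the ball post with the knob still in place (head at the same row, force steady at -3.8 N). I'll continue along the arc.

>>> move_arm([
  [[0,0,-0.15,0,0,0,-1],[0,0,-0.38,0,0,0,-1],[0.02,0,-0.54,0,0,0,-1],[0.03,0,-0.54,0,0,0,-1],[0.05,0,-0.53,0,0,0,-1],[0.05,0,-0.54,0,0,0,-1],[0.07,0,-0.53,0,0,0,-1],[0.09,0,-0.53,0,0,0,-1],[0.09,0,-0.53,0,0,0,-1],[0.11,0,-0.53,0,0,0,-1],[0.12,0,-0.52,0,0,0,-1],[0.14,0,-0.52,0,0,0,-1]],
])

```text
time_s: 9.88
tcp_pos: [0.578, -0.0194, 0.1413]
ee_rot: [[-0.412, 0.911, 0.008], [0.911, 0.412, 0.003], [-0.001, 0.009, -1.0]]
wrist_force: [7.4, 5.0, -4.7]
gripper_width: 0.272
```

>>> move_arm([
  [[0.14,0,-0.52,0,0,0,-1],[0.16,0,-0.51,0,0,0,-1],[0.17,0,-0.51,0,0,0,-1],[0.19,0,-0.5,0,0,0,-1],[0.19,0,-0.51,0,0,0,-1],[0.21,0,-0.49,0,0,0,-1],[0.22,0,-0.49,0,0,0,-1],[0.24,0,-0.49,0,0,0,-1],[0.24,0,-0.47,0,0,0,-1],[0.25,0,-0.48,0,0,0,-1],[0.2,0,-0.35,0,0,0,-1],[0.1,0,-0.17,0,0,0,-1]],
])

```text
time_s: 11.38
tcp_pos: [0.5682, 0.0017, 0.196]
ee_rot: [[-0.412, 0.911, 0.008], [0.911, 0.412, 0.003], [-0.0, 0.009, -1.0]]
wrist_force: [7.5, 5.1, -5.3]
gripper_width: 0.265
```

```bash
python3 - <<'E'
from h import *
s=r.sense();print(s["time_s"],s["tcp_pos"],s["wrist_force"],s["moment"],s["gripper_width"],s["joints"])
a=np.radians(24.28);d=s["tcp_pos"]-[.5497,.2008,.102-.019]
y=d[:2]@[-np.sin(a),np.cos(a)];x=d[:2]@[np.cos(a),np.sin(a)];print(x,y,d[2],np.hypot(y,d[2]),np.degrees(np.arctan2(d[2],-y))+5.07)
c=r.capture("scene")["color"];cv2.imwrite("pics/sc6.png",c[80:330,180:520].repeat(2,0).repeat(2,1))
E
```

```text
11.375 [0.56815947 0.0017359  0.19598375] [ 7.53996813  5.08227223 -5.28164232] [ 1.28296526 -2.13199646 -0.02789873] 0.2649453574861759 [ 1.64821722e+01  1.74813228e+01 -1.03360974e+01 -5.69103637e-02
 -6.16909279e+01 -8.21235097e+01]
-0.0650277334216686 -0.1890467199121563 0.11298375024770377 0.22023621439168622 35.93464525184975
```

View pics/sc6.png

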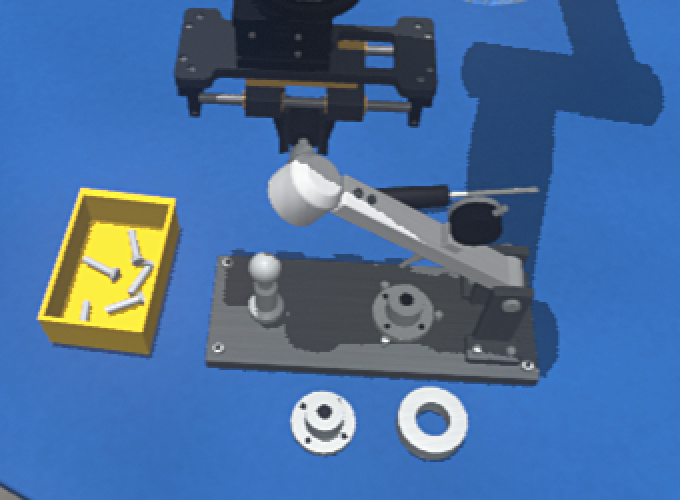

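The arm is up at about 36° and the measured radius of 220 mm matches the arc. The ball is bare and the flange still sits in its seat. The rest is Δy +20 mm and Δz +29 mm.

>>> move_arm([
  [[0.1,0,-0.17,0,0,0,-1],[0.2,0,-0.32,0,0,0,-1],[0.29,0,-0.46,0,0,0,-1],[0.3,0,-0.44,0,0,0,-1],[0.31,0,-0.44,0,0,0,-1],[0.32,0,-0.43,0,0,0,-1],[0.25,0,-0.32,0,0,0,-1],[0.16,0,-0.2,0,0,0,-1],[0.08,0,-0.1,0,0,0,-1],[0,0,0,0,0,0,-1],[0,0,0,0,0,0,-1],[0,0,0,0,0,0,-1]],
])

```text
time_s: 12.92
tcp_pos: [0.5597, 0.02, 0.2245]
ee_rot: [[-0.412, 0.911, 0.007], [0.911, 0.412, 0.004], [0.0, 0.008, -1.0]]
wrist_force: [7.4, 5.6, -4.5]
gripper_width: 0.271
```

```bash
python3 - <<'E'
from h import *
s=r.sense();print(s["time_s"],s["tcp_pos"],s["wrist_force"],s["gripper_width"],abs(s["joint_velocities"]).max())
a=np.radians(24.28);d=s["tcp_pos"]-[.5497,.2008,.102-.019]
y=d[:2]@[-np.sin(a),np.cos(a)];x=d[:2]@[np.cos(a),np.sin(a)];print(x,y,d[2],np.hypot(y,d[2]),np.degrees(np.arctan2(d[2],-y))+5.07)
c=r.capture("scene")["color"];A=c[80:330,180:520].repeat(2,0).repeat(2,1);cv2.imwrite("pics/sc7.png",A)
cv2.imwrite("pics/top7.png",r.capture("top")["color"]);cv2.imwrite("pics/w7.png",r.capture("wrist")["color"])
E
```

```text
12.925 [0.55973306 0.02002608 0.22447547] [ 7.40451341  5.56492861 -4.46143731] 0.27079335392258147 0.12409862134383243
-0.06518794850895432 -0.16890945595570803 0.14147547035647934 0.2203309170857334 45.018925348663835
```

View pics/sc7.png

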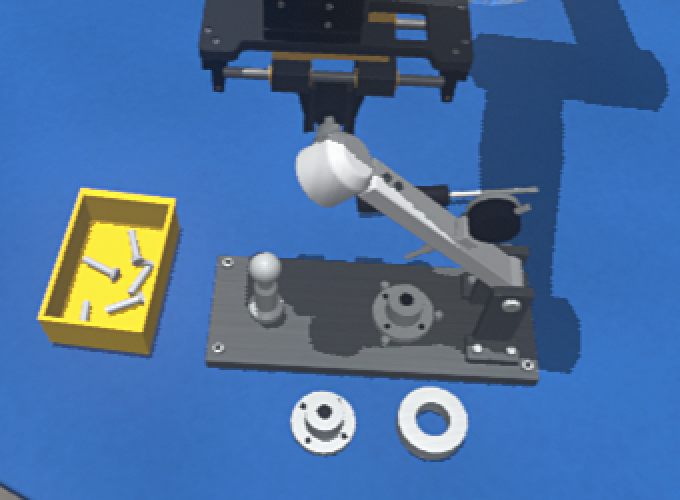

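View pics/top7.png

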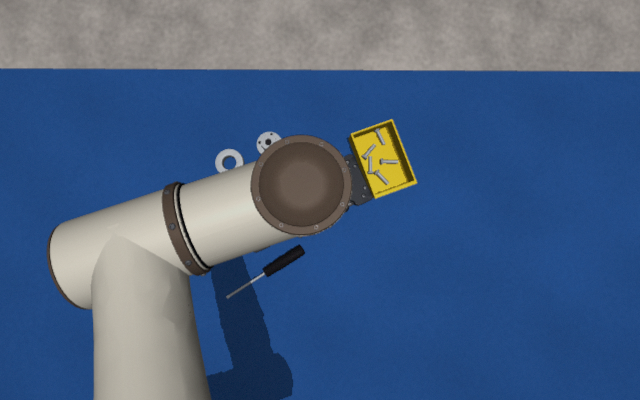

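View pics/w7.png

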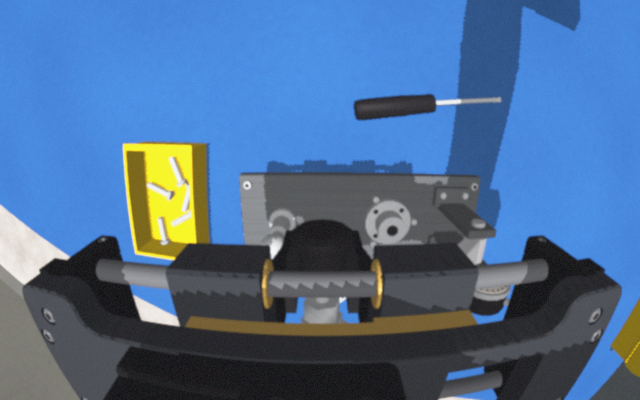

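The gauge arm is at 45.0° and the arm is still. The knob is between the jaws (head near (322,235) in the wrist view) and the flange is between its pins. The bin, screwdriver, ring and next flange are where they started. I'm handing in.

```bash
python3 -c "
from station import r
print(r.finish_job());s=r.sense();print(s['time_s'],s['tcp_pos'],s['wrist_force'],s['gripper_width'])"
```

```text
the job is handed in; nothing more can be done
None
the job is handed in; nothing more can be done
```

The gauge is open. I gripped the knob from above, pulled it about 8 mm straight out and swung the arm slowly up to about 45°. The job was handed in at about 13 s with the knob still gripped.

**Last checks:**
- **Angle:** 45.0°, worked out from the tool position. The arc radius came out at 220.3 mm, against 220.9 mm expected.
- **Steadiness:** the joints were practically still. The tool felt about 9 N from the plunger spring and 4.5 N downward, which fits the arm's weight.
- **Flange and bystanders:** the pictures show the flange still between its pins. The bin, screwdriver, setting ring and next flange look unmoved.

**Small disagreements:**
- **Pull:** the tool followed the pull only about two-thirds of the way because the arm gives a little, so I pulled 3.5 mm more before lifting.
- **Gripper width:** it read 23 to 24 mm while loaded, against 24.9 mm at first grip. The knob showed no slip in the wrist views up to the first 5° of lift; at 45° I only checked that it was still between the jaws.
- **After handing in:** no state could be read, so the hold during the final second is unchecked.

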